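# Find the rocking junction-box lid and press it home

### The arm

A 7-joint arm with a two-finger parallel gripper is mounted at the origin on the work surface. World frame = base frame: x ahead of the robot, y to its left, z up, the work surface at z = 0. Lengths are in m, angles in rad, forces in N, time in s.
With the tool pointing down it reaches from about 0.425 to 0.875 m from the base axis. Payload 4.7 kg.
Tool frame: the origin (TCP) lies where the fingers leave the gripper's body, on its centre line; the fingertips stand 73 mm ahead of it and the grasp point (between the pads) lies 54 mm ahead of it; z points along the fingers, x is the direction in which the jaws open and shut, and the axes are right-handed (so a half turn about z gives the same grasp; the last joint's range is limited). The gripper opens to 85 mm and grips with 20 to 120 N. Pads are 22 mm wide; open, the fingers measure 114 mm over their backs; the gripper's body (76 mm by 85 mm) begins 54 mm behind the grasp point. The pads swing forward as they close: fully open they stand 13 mm farther back than shut.
Start: joints at [1.263, 0.321, -0.07, 1.45, 0.023, 1.371, -0.057], TCP at [0.206, -0.617, 0.304] pointing down, gripper open.
Joint ranges: [-2.86, 2.86], [-0.3, 2.09], [-1.38, 1.24], [0.06, 2.45], [-1.56, 4.7], [0.09, 2.05], [-2.69, 2.69]. Speed limits (rad/s): [2.57, 2.57, 3.14, 3.14, 3.14, 3.14, 3.14].

### API

Orientations are given as a unit quaternion [x, y, z, w].
In Python, from bench import ctrl, viewer gives the robot as it stands.
- The arm moves only by the shell command python3 -m creep 'ROWS' [FORCE]. ROWS is JSON, a list of rows, each a list of 7 numbers: the shift along the world's x, y, z normalised to -1 to 1, where 1 is 0.5 m, then the turn, a rotation vector about the world's x, y, z normalised to -1 to 1, where 1 is pi/2 rad, then the opening, from -1 (shut) to 1 (fully open). A call has exactly 8 rows; each row shifts and turns the commanded pose from where the row before left it; what a row does not reach is not made up. A row lasts 1/12 s, in which the tool goes at most 41.7 mm and 7.16 degrees, less where a joint would pass 70% of its speed; a pose out of reach is approached as far as the arm can. A call with a number of a shift or a turn outside -1 to 1 is refused whole. A call with a gripper value outside its range is refused whole. The fingers move at their own pace and stop on an object; FORCE is the grip in N (left out, the last holds). Time passes only in rows, so rows that do not move let the fingers close, or fill a call up. It gives the time, the measured TCP pose, the force and the opening at its end, in the units of the state.
- ctrl.get_state(): the state, without advancing time (a new reading comes with each control period).
- viewer.get_image(name): name is "side" or "top" or "wrist"; returns the picture (384x512x3 uint8, red, green, blue); there is no depth.
- viewer.calibration(name): a dict with "fovy" (degrees; the focal length in pixels is half the picture's height over the tangent of half this angle, whatever the lens; pixels are square), "cx", "cy" (the principal point, pixels), "extrinsics" (4x4, takes a point from world to camera coordinates). Camera axes: x right, y up, looking along -z (the intrinsics and any distortion apply to the point x, -y, -z); pixel columns grow to the right and rows downward; lengths in m; the calibration is good to about 2 mm. A picture is of the moment at which its call begins: read the wrist's pose just before it. calibration takes no time and is no camera call; for the wrist camera it gives the pose at the moment of the call.
- ctrl.close_job(): hands the job in, once; it reports no verdict.
The state is a dict: "time": time; "qpos": joint angles; "qvel": joint speeds; "tau": joint torques, N m; "tcp_pos": TCP position; "eef_rot": TCP orientation; "ft_force": force on the tool from outside, world axes, zero at the start; "moment": the same for the moment, N m; "grip_width": opening from 0.0 (shut) to 1.0 (fully open).
Only numpy, scipy, OpenCV 4.12 (cv2) and the standard library are available. Lean on these libraries where they do the work, as an engineer would, in place of code of your own. Each camera call takes 0.05 s, during which the arm holds its last target. There are 200 camera calls.

### The job

One of the four junction-box lids on the saw's switchgear plate is not pressed home, and dust will get in. Press lids lightly near an edge with a fingertip until you find the one that rocks, then press that lid down at its middle until both its studs are fully home, and come away. The lids that are already home must only be tested with a light touch, never leaned on; do not lift or lever off any lid, and leave the things lying about the plate where they are.

Things in the scene. Friction and masses are not known exactly. Their poses are not given: they have to be found in the camera images.
- plate: fixed grey steel plate on the bench, 150 (x) x 470 (y) x 18 mm, with 4 identical grey junction boxes (76 x 76 x 38 mm) in a row along its y axis at y = +157.5, +52.5, -52.5, -157.5 mm, x = 0. Origin: centre of its underside; z up. Boxes stand on rubber buffers that give straight down (nothing up to 3 N, then 1 mm per 5 N, at most 6 mm) and spring back; the buffers are not all of one height.
- lid_1: lid of the left-most box (y = +157.5 mm on the plate). All 4 lids are alike: light-grey plastic, 86 x 86 x 4 mm, a 16 mm skirt hangs round the box. Origin: centre of the flat top, 75 mm above the bench at the start; axes as the plate's. Below, on the lid's y axis 28 mm either side of the centre, are two push-in studs, 14 mm wide in x, marked on top by round stud heads 13 mm across.
- lid_2: second lid from the left (y = +52.5 mm), like lid_1. Exactly one of the 4 lids is loose, any of them. All look alike, lie level and at one height at the start: only pressing tells. A lid that is home rests firmly on its box's rim and just sinks level with the box on the buffers, by under 1 mm at 5 N, wherever it is pressed. More than 20 N on a lid that is home is leaning on it.
- lid_3: third lid from the left (y = -52.5 mm), like lid_1. The loose lid stands level on its two studs, 5 mm above its rim, and rocks about the line through them (its y axis): pressed with under 1 N near the middle of its +x or -x edge it tips 0.16 rad until it meets the rim (a point 30 mm from the middle goes down nearly 4 mm); let go, it falls back level. Presses at these two edges do not seat it.
- lid_4: right-most lid (y = -157.5 mm), like lid_1. Seating the loose lid: pressed at its middle (within 6 mm of the stud line, else it tips) with about 15 N, 7.5 N a stud, the studs slide down 5 mm and stay. While pressed it also sinks on the buffers, about 2.5 mm at 15 N. Home, it rests on its rim about 5 mm lower than at the start, below the level of the others, and rocks no more.
- screwdriver: red-handled screwdriver, about 200 mm long, lying on the bench beyond the plate, not part of the job. Origin within its length, on the bench.
- screw_jar: glass screw jar with steel cap, 64 mm across, 75 mm high, standing beyond the plate, not part of the job. Origin: centre of its underside.
- offcut: offcut of wood, 160 x 55 x 30 mm, lying to the left of the plate, not part of the job. Origin: centre of its underside.
Not all that is in view belongs to the job. Leave any green look-alike of the lid_2 alone.

How it is judged:
On the way:
1. the loose lid has been rocked by a fingertip: tipped more than 0.06 rad, before its studs are in (((angle between lid_1's own z axis and vertical above 0.06 rad and contact force between the fingers and lid_1 above 0.2 N and z of lid_1 in the frame of plate above 0.072 m) or (angle between lid_2's own z axis and vertical above 0.06 rad and contact force between the fingers and lid_2 above 0.2 N and z of lid_2 in the frame of plate above 0.072 m) or (angle between lid_3's own z axis and vertical above 0.06 rad and contact force between the fingers and lid_3 above 0.2 N and z of lid_3 in the frame of plate above 0.072 m) or (angle between lid_4's own z axis and vertical above 0.06 rad and contact force between the fingers and lid_4 above 0.2 N and z of lid_4 in the frame of plate above 0.072 m))), for 0.05 s.
At the end, for the whole second after the job is handed in: The loose lid has gone down on its box (at least 3.6 of its 5 mm lower than it was), all four lids lie level (within 0.035 rad), at rest and on their boxes (within 12 mm of where they were), and the bystanders are within 30 mm of where they were (z of any of lid_1, lid_2, lid_3, lid_4 in the frame of plate below 0.0714 m and angle between each of lid_1, lid_2, lid_3, lid_4's own z axis and vertical below 0.035 rad and distance of each of lid_1, lid_2, lid_3, lid_4 from where it was at the start of the episode below 0.012 m and linear speed of each of lid_1, lid_2, lid_3, lid_4 below 0.02 m/s and distance of each of screwdriver, screw_jar, offcut from where it was at the start of the episode below 0.03 m); the robot touches nothing.
It fails at once if a lid that is already home is leaned on (over 20 N) ((contact force between the fingers and lid_1 above 20 N and z of lid_1 in the frame of plate above 0.0708 m and angle between lid_1's own z axis and vertical below 0.04 rad) or (contact force between the fingers and lid_2 above 20 N and z of lid_2 in the frame of plate above 0.0708 m and angle between lid_2's own z axis and vertical below 0.04 rad) or (contact force between the fingers and lid_3 above 20 N and z of lid_3 in the frame of plate above 0.0708 m and angle between lid_3's own z axis and vertical below 0.04 rad) or (contact force between the fingers and lid_4 above 20 N and z of lid_4 in the frame of plate above 0.0708 m and angle between lid_4's own z axis and vertical below 0.04 rad)).
It fails at once if a lid is lifted (more than 10 mm) (z of any of lid_1, lid_2, lid_3, lid_4 in the frame of plate above 0.085 m).
It fails at once if a lid is levered off (tipped more than 0.4 rad) (angle between any of lid_1, lid_2, lid_3, lid_4's own z axis and vertical above 0.4 rad).
It fails at once if a bystander is pushed away (more than 30 mm) (distance of any of screwdriver, screw_jar, offcut from where it was at the start of the episode above 0.03 m).
It also fails if it takes over 48 s, if anything falls off the work surface, if the arm or the gripper's body presses on something with over 40 N, if the wrist force passes 120 N, or if a joint passes its speed limit or range.

## Working session

There is one attempt and no reset: what is moved stays moved. The work goes in short steps, Python scripts to look and compute and a shell command to move; the robot and the scene stay as the last step left them, time stands still between calls to the robot, and variables do not carry over. Pictures are saved under pics/ and viewed, about 8 in all and at most 12, crops included, and the job is handed in when it is done.

```bash
ls; mkdir -p pics
python3 - <<'E'
from bench import ctrl, viewer
import cv2
s=ctrl.get_state()
for k in s: print(k,s[k])
for n in("side","top"):
    im=viewer.get_image(n); cv2.imwrite(f"pics/{n}0.png",im[:,:,::-1]); c=viewer.calibration(n); print(n,c)
E
```

```text
pics
time 0.0
qpos [ 1.263091    0.32183041 -0.07007582  1.45168019  0.02259631  1.37077666
 -0.05693556]
qvel [ 0.0019061   0.00045857 -0.00192959  0.00079993 -0.00012325 -0.00063514
 -0.00035046]
tau [ 1.43117804e-04 -4.93587041e+01 -3.82282985e-01 -3.14326751e+01
  1.30467693e-02  1.15045358e-02  2.19870884e-06]
tcp_pos [ 0.20541312 -0.61627281  0.30281586]
eef_rot [ 8.11253716e-01 -5.84693509e-01 -8.01150246e-04 -5.17756881e-04]
ft_force [0.39128902 0.61221498 0.20135679]
moment [-0.04485946 -0.02413644 -0.04601986]
grip_width 1.0006084325971187
side {'fovy': 51.78042421963898, 'cx': 260.079238676024, 'cy': 185.76870056886287, 'extrinsics': array([[-0.99887037, -0.04744591,  0.00262126,  0.56817257],
       [ 0.03668381, -0.73488426,  0.67719969,  0.04276762],
       [-0.03020404,  0.67653086,  0.73579461, -1.23340687],
       [ 0.        ,  0.        ,  0.        ,  1.        ]])}
top {'fovy': 56.99263290678644, 'cx': 257.21799756261584, 'cy': 195.7099079272461, 'extrinsics': array([[ 0.12066087, -0.99268829,  0.00330293,  0.06935868],
       [ 0.9719107 ,  0.11881132,  0.20315872, -0.57763801],
       [-0.20206571, -0.02130316,  0.97914025, -0.82144094],
       [ 0.        ,  0.        ,  0.        ,  1.        ]])}
```

View pics/top0.png

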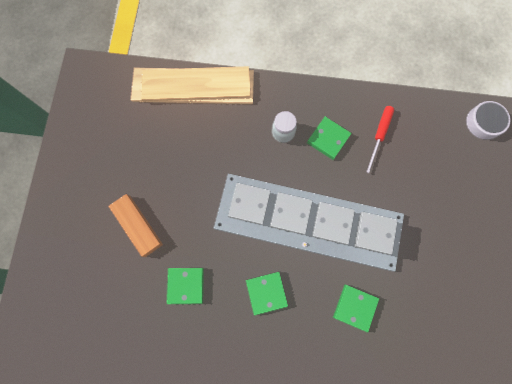

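View pics/side0.png

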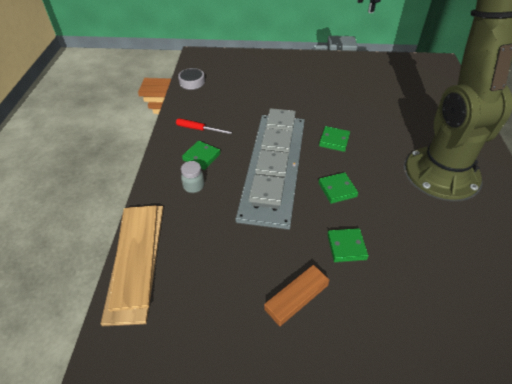

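The top view shows the grey lids in a row at about (249,204), (291,214), (333,223) and (376,233). The four green squares at (329,138), (185,286), (267,294) and (357,308) are look-alikes. In the side view the lids sit at about (267,189), (272,162), (276,137) and (281,118). Next I'll measure them in both views.

```bash
cat > h.py <<'E'
import numpy as np, cv2
from bench import ctrl, viewer
def cam(n):
    c=viewer.calibration(n); E=np.array(c["extrinsics"]); f=192/np.tan(np.radians(c["fovy"])/2)
    return f,c["cx"],c["cy"],E[:3,:3],E[:3,3]
def ray(n,u,v):
    f,cx,cy,R,t=cam(n); d=R.T@np.array([(u-cx)/f,-(v-cy)/f,-1]); return -R.T@t,d/np.linalg.norm(d)
def plane(n,u,v,z):
    o,d=ray(n,u,v); return o+d*(z-o[2])/d[2]
def tri(a,b):
    (o,d),(p,e)=ray(*a),ray(*b); s,t=np.linalg.lstsq(np.c_[d,-e],p-o,rcond=None)[0]
    return (o+d*s+p+e*t)/2, np.linalg.norm(o+d*s-p-e*t)
E
python3 - <<'E'
from h import *
boxes={"top":(210,170,200,105),"side":(235,100,75,130)}
for n in boxes:
    im=cv2.imread(f"pics/{n}0.png"); x,y,w,h=boxes[n]
    g=cv2.cvtColor(im,cv2.COLOR_BGR2GRAY)
    print(n, [int(g[p[1],p[0]]) for p in ([(249,200),(270,213),(228,215),(291,225)] if n=="top" else [(267,184),(262,208),(295,160),(275,165)])])
    for th in (140,150,160):
        m=np.zeros_like(g); m[y:y+h,x:x+w]=(g[y:y+h,x:x+w]>th)*255
        m=cv2.morphologyEx(m,cv2.MORPH_OPEN,np.ones((3,3)))
        for c in cv2.findContours(m,cv2.RETR_EXTERNAL,2)[0]:
            if cv2.contourArea(c)>150:
                r=cv2.minAreaRect(c); p=plane(n,*r[0],.075); print(th,np.round(r[0],1),np.round(r[1],1),round(r[2]),cv2.contourArea(c),p.round(4))
t=cv2.imread("pics/top0.png")[170:275,210:410]; s=cv2.imread("pics/side0.png")[100:230,235:310]
t=cv2.resize(t,None,fx=4,fy=4,interpolation=2); cv2.imwrite("pics/tc.png",t)
cv2.imwrite("pics/sc.png",cv2.resize(s,None,fx=4.5,fy=4.5,interpolation=2))
E
```

```text
top [198, 123, 194, 199]
140 [310.4 221.6] [186.3  58.1] 13 10097.5 [0.5141 0.0036 0.075 ]
150 [310.6 221.2] [185.8  57.8] 13 9935.0 [0.515  0.0032 0.075 ]
160 [310.2 221.2] [185.   57.4] 13 9454.5 [0.515  0.0041 0.075 ]
side [140, 117, 115, 138]
```

View pics/tc.png

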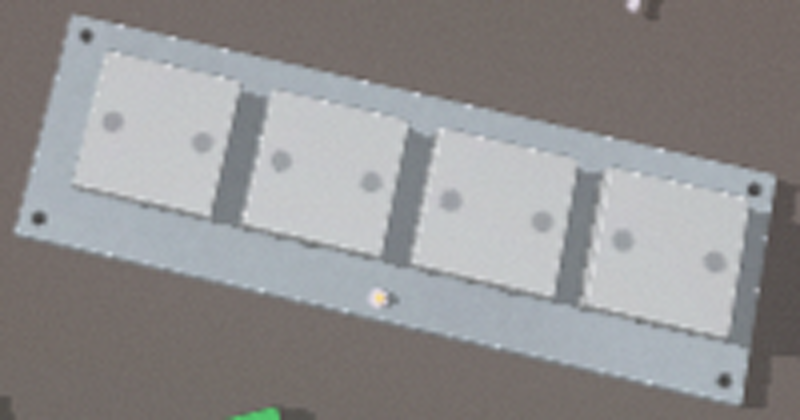

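View pics/sc.png

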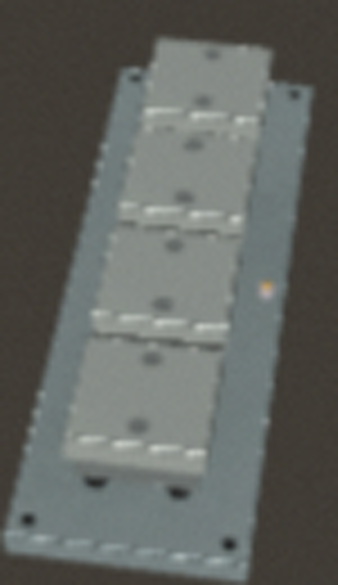

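The enlarged crops show eight stud heads clearly, two per lid. The left-most lid in the top view is the lowest in the side view, which is lid_1 (+y). There's also a small lamp or screw on the plate at (304,244). I'll triangulate the stud heads.

Run:
```python
from h import *
T=[(113,122),(202,142),(281,161),(371,182),(450,200),(542,222),(623,240),(715,262)]
S=[(138,426),(152,359),(163,304),(174,245),(184,197),(193,145),(203,101),(212,54)]
def ref(n,p):
    g=255-cv2.imread(f"pics/{n}0.png",0).astype(float); u,v=np.round(p).astype(int); r=4 if n=="top" else 3
    w=g[v-r:v+r+1,u-r:u+r+1]; 
    if n=="side": return p
    w=np.clip(w-np.median(w)-8,0,None); yy,xx=np.mgrid[v-r:v+r+1,u-r:u+r+1]; return ((w*xx).sum()/w.sum(),(w*yy).sum()/w.sum())
P=[]
for t,s in zip(T,S):
    a=ref("top",(210+(t[0]+.5)/4-.5,170+(t[1]+.5)/4-.5)); b=ref("side",(235+(s[0]+.5)/4.5-.5,100+(s[1]+.5)/4.5-.5))
    p,e=tri(("top",*a),("side",*b)); q=plane("top",*a,.075); P.append(q); print(np.round(a,1),p.round(4),round(e,4),q.round(4), plane("side",*b,.075).round(4))
P=np.array(P); d=P[0::2]-P[1::2]; print(np.linalg.norm(d,axis=1)); c=(P[::2]+P[1::2])/2
yax=c[0]-c[3]; print(c.round(4),np.linalg.norm(yax)/3); yax/=np.linalg.norm(yax); print("yaxis",yax,"yaw",np.degrees(np.arctan2(-yax[0],yax[1])))
```

```text
[237.7 200. ] [0.5459 0.1844 0.0732] 0.0005 [0.5454 0.1843 0.075 ] [0.5461 0.1859 0.075 ]
[260.1 205.2] [0.5395 0.1286 0.0735] 0.0001 [0.5392 0.1286 0.075 ] [0.5396 0.13   0.075 ]
[279.8 209.8] [0.5341 0.0797 0.0737] 0.0002 [0.5337 0.0798 0.075 ] [0.5341 0.0811 0.075 ]
[302.3 215.1] [0.528  0.0241 0.0738] 0.0009 [0.5274 0.0243 0.075 ] [0.5285 0.0253 0.075 ]
[322.2 219.7] [ 0.5226 -0.0247  0.0733] 0.0005 [ 0.5221 -0.0244  0.075 ] [ 0.5229 -0.0229  0.075 ]
[345.1 225. ] [ 0.517  -0.0808  0.0726] 0.0014 [ 0.5159 -0.0801  0.075 ] [ 0.5178 -0.0782  0.075 ]
[365.2 229.7] [ 0.5111 -0.1293  0.0736] 0.0007 [ 0.5105 -0.1288  0.075 ] [ 0.5114 -0.1277  0.075 ]
[388.3 235.1] [ 0.505  -0.1848  0.0739] 0.0011 [ 0.5043 -0.1843  0.075 ] [ 0.5056 -0.1836  0.075 ]
[0.05605935 0.05585063 0.05604135 0.05584658]
[[ 0.5423  0.1564  0.075 ]
 [ 0.5306  0.0521  0.075 ]
 [ 0.519  -0.0522  0.075 ]
 [ 0.5074 -0.1566  0.075 ]] 0.10497264343283032
yaxis [0.11071121 0.99385262 0.        ] yaw -6.3563155255581805
```

The studs are 56 mm apart and the lids 105 mm apart, and the tops triangulate to about 74 mm, so everything agrees with the description. I'm moving above the -x edge of lid_4, fingers shut and jaws along the row.

```bash
python3 -m creep '[[0.0341,0.0579,0,0,0,-0.0686,-1],[0.0341,0.0579,0,0,0,-0.0686,-1],[0.0341,0.0579,0,0,0,-0.0686,-1],[0.0341,0.0579,0,0,0,-0.0686,-1],[0.0341,0.0579,0,0,0,0,-1],[0.0341,0.0579,0,0,0,0,-1],[0.0341,0.0579,0,0,0,0,-1],[0.0341,0.0579,0,0,0,0,-1]]'; python3 -m creep '[[0.0341,0.0579,-0.03,0,0,0,-1],[0.0341,0.0579,-0.03,0,0,0,-1],[0.0341,0.0579,-0.03,0,0,0,-1],[0.0341,0.0579,-0.03,0,0,0,-1],[0.0341,0.0579,-0.03,0,0,0,-1],[0.0341,0.0579,-0.03,0,0,0,-1],[0.0341,0.0579,-0.03,0,0,0,-1],[0.0341,0.0579,-0.03,0,0,0,-1]]'
```

```text
time: 0.77
tcp_pos: [0.3424, -0.3833, 0.3036]
eef_rot: [-0.667, 0.745, 0.0, -0.0]
ft_force: [0.2, -0.2, -0.4]
grip_width: 0.001
time: 1.43
tcp_pos: [0.4786, -0.1519, 0.1831]
eef_rot: [-0.667, 0.745, -0.0, -0.0]
ft_force: [1.2, -0.9, 0.4]
grip_width: 0.001
```

```bash
python3 -m creep '[[-0.002,-0.003,-0.015,0,0,0,-1],[0,0,-0.015,0,0,0,-1],[0,0,-0.015,0,0,0,-1],[0,0,-0.013,0,0,0,-1],[0,0,0,0,0,0,-1],[0,0,0,0,0,0,-1],[0,0,0,0,0,0,-1],[0,0,0,0,0,0,-1]]'
```

```text
time: 2.1
tcp_pos: [0.4776, -0.1556, 0.1556]
eef_rot: [-0.667, 0.745, -0.001, 0.0]
ft_force: [0.6, -0.0, -0.2]
grip_width: 0.003
```

```bash
python3 -m creep '[[0,0.002,-0.004,0,0,0,-1],[0,0,-0.004,0,0,0,-1],[0,0,-0.002,0,0,0,-1],[0,0,-0.002,0,0,0,-1],[0,0,0,0,0,0,-1],[0,0,0,0,0,0,-1],[0,0,0,0,0,0,-1],[0,0,0,0,0,0,-1]]'; python3 -m creep '[[0,0,-0.002,0,0,0,-1],[0,0,0,0,0,0,-1],[0,0,0,0,0,0,-1],[0,0,0,0,0,0,-1],[0,0,0,0,0,0,-1],[0,0,0,0,0,0,-1],[0,0,0,0,0,0,-1],[0,0,0,0,0,0,-1]]'
```

```text
time: 2.77
tcp_pos: [0.4774, -0.1539, 0.149]
eef_rot: [-0.667, 0.745, -0.0, -0.0]
ft_force: [0.3, 0.7, -0.8]
grip_width: -0.003
time: 3.43
tcp_pos: [0.4773, -0.154, 0.1479]
eef_rot: [-0.667, 0.745, 0.0, -0.0]
ft_force: [-0.1, 0.3, -0.9]
grip_width: 0.001
```

```bash
python3 -m creep '[[0,0,-0.002,0,0,0,-1],[0,0,0,0,0,0,-1],[0,0,0,0,0,0,-1],[0,0,0,0,0,0,-1],[0,0,0,0,0,0,-1],[0,0,0,0,0,0,-1],[0,0,0,0,0,0,-1],[0,0,0,0,0,0,-1]]'
```

```text
time: 4.1
tcp_pos: [0.4775, -0.154, 0.1472]
eef_rot: [-0.667, 0.745, -0.0, -0.0]
ft_force: [-1.7, 1.2, 5.4]
grip_width: 0.0
```

lid_4 gave 5.4 N within 1 mm, so it's firm and home. Contact is at TCP z ≈ 0.148. Next is lid_3.

```bash
python3 -m creep '[[0,0,0.024,0,0,0,-1],[0.0058,0.0522,0,0,0,0,-1],[0.0058,0.0522,0,0,0,0,-1],[0.0058,0.0522,0,0,0,0,-1],[0.0058,0.0522,0,0,0,0,-1],[0,0,0,0,0,0,-1],[0,0,-0.010,0,0,0,-1],[0,0,-0.009,0,0,0,-1]]';python3 -m creep '[[0,0,-0.001,0,0,0,-1],[0,0,0,0,0,0,-1],[0,0,0,0,0,0,-1],[0,0,0,0,0,0,-1],[0,0,0,0,0,0,-1],[0,0,0,0,0,0,-1],[0,0,0,0,0,0,-1],[0,0,0,0,0,0,-1]]'
```

```text
time: 4.77
tcp_pos: [0.4891, -0.0502, 0.1494]
eef_rot: [-0.667, 0.745, -0.0, -0.0]
ft_force: [-0.9, 0.1, -0.8]
grip_width: 0.004
time: 5.43
tcp_pos: [0.489, -0.0496, 0.149]
eef_rot: [-0.667, 0.745, -0.0, 0.0]
ft_force: [0.0, 0.0, 0.4]
grip_width: 0.001
```

```bash
python3 -m creep '[[0,0,-0.002,0,0,0,-1],[0,0,0,0,0,0,-1],[0,0,0,0,0,0,-1],[0,0,0,0,0,0,-1],[0,0,0,0,0,0,-1],[0,0,0,0,0,0,-1],[0,0,0,0,0,0,-1],[0,0,0,0,0,0,-1]]'
```

```text
time: 6.1
tcp_pos: [0.489, -0.0496, 0.1479]
eef_rot: [-0.667, 0.745, -0.0, -0.0]
ft_force: [-0.2, 0.2, 0.2]
grip_width: 0.003
```

```bash
python3 -m creep '[[0,0,-0.002,0,0,0,-1],[0,0,0,0,0,0,-1],[0,0,0,0,0,0,-1],[0,0,0,0,0,0,-1],[0,0,0,0,0,0,-1],[0,0,0,0,0,0,-1],[0,0,0,0,0,0,-1],[0,0,0,0,0,0,-1]]'
```

```text
time: 6.77
tcp_pos: [0.4891, -0.0496, 0.1471]
eef_rot: [-0.667, 0.745, -0.0, 0.0]
ft_force: [-2.0, -0.1, 4.9]
grip_width: -0.001
```

lid_3 gave 4.9 N in the same way, so it's home too. Next is lid_2.

```bash
python3 -m creep '[[0,0,0.024,0,0,0,-1],[0.0058,0.0522,0,0,0,0,-1],[0.0058,0.0522,0,0,0,0,-1],[0.0058,0.0522,0,0,0,0,-1],[0.0058,0.0522,0,0,0,0,-1],[0,0,0,0,0,0,-1],[0,0,-0.010,0,0,0,-1],[0,0,-0.012,0,0,0,-1]]';python3 -m creep '[[0,0,-0.002,0,0,0,-1],[0,0,0,0,0,0,-1],[0,0,0,0,0,0,-1],[0,0,0,0,0,0,-1],[0,0,0,0,0,0,-1],[0,0,0,0,0,0,-1],[0,0,0,0,0,0,-1],[0,0,0,0,0,0,-1]]'
```

```text
time: 7.43
tcp_pos: [0.5009, 0.0542, 0.148]
eef_rot: [-0.667, 0.745, -0.001, 0.0]
ft_force: [0.0, -0.1, 0.3]
grip_width: 0.005
time: 8.1
tcp_pos: [0.5006, 0.0548, 0.1471]
eef_rot: [-0.667, 0.745, -0.0, 0.0]
ft_force: [0.1, 0.2, 0.4]
grip_width: -0.002
```

```bash
python3 -m creep '[[0,0,-0.002,0,0,0,-1],[0,0,0,0,0,0,-1],[0,0,0,0,0,0,-1],[0,0,0,0,0,0,-1],[0,0,0,0,0,0,-1],[0,0,0,0,0,0,-1],[0,0,0,0,0,0,-1],[0,0,0,0,0,0,-1]]'
```

```text
time: 8.77
tcp_pos: [0.5006, 0.0549, 0.146]
eef_rot: [-0.667, 0.745, 0.0, -0.0]
ft_force: [0.2, 0.6, 1.0]
grip_width: 0.002
```

lid_2 gives: only 1 N well past the height where the others stood firm. I'll tip it a bit further to be sure.

```bash
python3 -m creep '[[0,0,-0.003,0,0,0,-1],[0,0,0,0,0,0,-1],[0,0,0,0,0,0,-1],[0,0,0,0,0,0,-1],[0,0,0,0,0,0,-1],[0,0,0,0,0,0,-1],[0,0,0,0,0,0,-1],[0,0,0,0,0,0,-1]]'
python3 - <<'E'
from h import *
cv2.imwrite("pics/s1.png",cv2.resize(viewer.get_image("side")[90:240,200:340,::-1],None,fx=4,fy=4,interpolation=2))
E
```

```text
time: 9.43
tcp_pos: [0.5006, 0.0549, 0.1445]
eef_rot: [-0.667, 0.745, -0.0, 0.0]
ft_force: [-2.4, 1.2, 4.7]
grip_width: 0.001
```

View pics/s1.png

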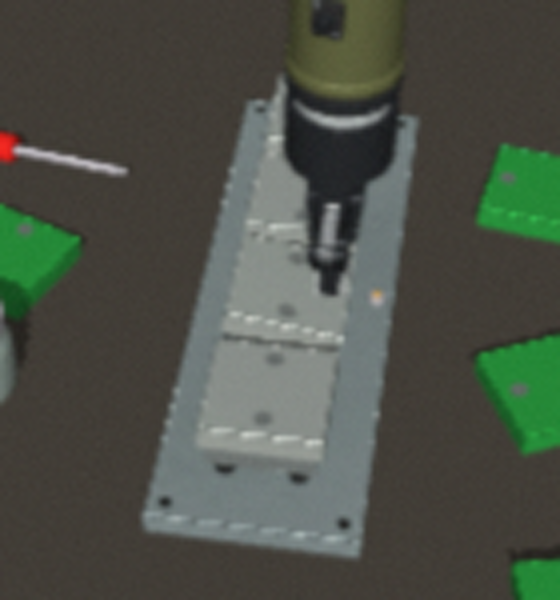

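The side view shows the fingertip on the near (-x) edge of lid_2, at about (330,290) in the crop. The near edge is tipped, and it met the rim after about 3 mm. lid_2 is the loose one, so now I'll press it at its middle.

```bash
python3 -m creep '[[0,0,0.026,0,0,0,-1],[0,0,0,0,0,0,-1],[0.03,-0.003,0,0,0,0,-1],[0.031,-0.003,0,0,0,0,-1],[0,0,0,0,0,0,-1],[0,0,-0.01,0,0,0,-1],[0,0,-0.006,0,0,0,-1],[0,0,0,0,0,0,-1]]';python3 -m creep '[[0,0,-0.003,0,0,0,-1],[0,0,-0.003,0,0,0,-1],[0,0,0,0,0,0,-1],[0,0,0,0,0,0,-1],[0,0,0,0,0,0,-1],[0,0,0,0,0,0,-1],[0,0,0,0,0,0,-1],[0,0,0,0,0,0,-1]]'
```

```text
time: 10.15
tcp_pos: [0.5298, 0.0519, 0.1481]
eef_rot: [-0.668, 0.744, 0.001, -0.001]
ft_force: [-0.3, -0.1, 0.2]
grip_width: -0.003
time: 10.82
tcp_pos: [0.5304, 0.052, 0.147]
eef_rot: [-0.668, 0.745, 0.0, -0.001]
ft_force: [-3.3, 0.9, 6.3]
grip_width: -0.003
```

```bash
python3 -m creep '[[0,0,-0.002,0,0,0,-1],[0,0,-0.002,0,0,0,-1],[0,0,-0.002,0,0,0,-1],[0,0,0,0,0,0,-1],[0,0,0,0,0,0,-1],[0,0,0,0,0,0,-1],[0,0,0,0,0,0,-1],[0,0,0,0,0,0,-1]]'
```

```text
time: 11.48
tcp_pos: [0.5305, 0.0521, 0.145]
eef_rot: [-0.668, 0.745, -0.0, -0.001]
ft_force: [-5.8, -0.7, 13.9]
grip_width: 0.003
```

```bash
python3 -m creep '[[0,0,-0.002,0,0,0,-1],[0,0,-0.002,0,0,0,-1],[0,0,0,0,0,0,-1],[0,0,0,0,0,0,-1],[0,0,0,0,0,0,-1],[0,0,0,0,0,0,-1],[0,0,0,0,0,0,-1],[0,0,0,0,0,0,-1]]'
```

```text
time: 12.15
tcp_pos: [0.5305, 0.0521, 0.1431]
eef_rot: [-0.668, 0.745, -0.0, -0.001]
ft_force: [-6.4, 0.7, 13.9]
grip_width: 0.001
```

```bash
python3 -m creep '[[0,0,-0.002,0,0,0,-1],[0,0,-0.002,0,0,0,-1],[0,0,0,0,0,0,-1],[0,0,0,0,0,0,-1],[0,0,0,0,0,0,-1],[0,0,0,0,0,0,-1],[0,0,0,0,0,0,-1],[0,0,0,0,0,0,-1]]'
```

```text
time: 12.82
tcp_pos: [0.5305, 0.0521, 0.1411]
eef_rot: [-0.668, 0.745, -0.0, -0.001]
ft_force: [-5.1, -0.4, 13.8]
grip_width: 0.002
```

The force holds at 13.9 N while the lid goes down, so the studs are sliding in. I'll continue until the force rises.

```bash
python3 -m creep '[[0,0,-0.002,0,0,0,-1],[0,0,-0.002,0,0,0,-1],[0,0,0,0,0,0,-1],[0,0,0,0,0,0,-1],[0,0,0,0,0,0,-1],[0,0,0,0,0,0,-1],[0,0,0,0,0,0,-1],[0,0,0,0,0,0,-1]]'
```

```text
time: 13.48
tcp_pos: [0.5304, 0.0521, 0.1396]
eef_rot: [-0.668, 0.745, -0.0, -0.001]
ft_force: [-8.3, -1.4, 17.5]
grip_width: 0.0
```

```bash
python3 -m creep '[[0,0,-0.002,0,0,0,-1],[0,0,0,0,0,0,-1],[0,0,0,0,0,0,-1],[0,0,0,0,0,0,-1],[0,0,0,0,0,0,-1],[0,0,0,0,0,0,-1],[0,0,0,0,0,0,-1],[0,0,0,0,0,0,-1]]'; python3 -m creep '[[0,0,0.006,0,0,0,-1],[0,0,0.006,0,0,0,-1],[0,0,0.006,0,0,0,-1],[0,0,0.012,0,0,0,-1],[-0.03,0.003,0,0,0,0,-1],[-0.03,0.003,0,0,0,0,-1],[0,0,-0.01,0,0,0,-1],[0,0,0,0,0,0,-1]]'
```

```text
time: 14.15
tcp_pos: [0.5305, 0.0521, 0.139]
eef_rot: [-0.668, 0.745, -0.0, -0.001]
ft_force: [-9.0, -0.3, 20.5]
grip_width: 0.001
time: 14.82
tcp_pos: [0.5004, 0.0546, 0.1458]
eef_rot: [-0.668, 0.745, -0.0, -0.001]
ft_force: [0.2, -0.8, 0.2]
grip_width: 0.002
```

Now a light rock test on the seated lid at its -x edge. Contact should come at about TCP z 0.1427, and it should be firm.

```bash
python3 -m creep '[[0,0,-0.003,0,0,0,-1],[0,0,-0.002,0,0,0,-1],[0,0,0,0,0,0,-1],[0,0,0,0,0,0,-1],[0,0,0,0,0,0,-1],[0,0,0,0,0,0,-1],[0,0,0,0,0,0,-1],[0,0,0,0,0,0,-1]]';python3 -m creep '[[0,0,-0.003,0,0,0,-1],[0,0,0,0,0,0,-1],[0,0,0,0,0,0,-1],[0,0,0,0,0,0,-1],[0,0,0,0,0,0,-1],[0,0,0,0,0,0,-1],[0,0,0,0,0,0,-1],[0,0,0,0,0,0,-1]]'
```

```text
time: 15.48
tcp_pos: [0.5011, 0.0549, 0.144]
eef_rot: [-0.667, 0.745, -0.0, 0.0]
ft_force: [-0.7, -0.2, 1.2]
grip_width: 0.007
time: 16.15
tcp_pos: [0.5013, 0.0549, 0.1426]
eef_rot: [-0.667, 0.745, -0.0, 0.0]
ft_force: [1.5, -0.2, 2.9]
grip_width: 0.0
```

```bash
python3 -m creep '[[0,0,-0.002,0,0,0,-1],[0,0,0,0,0,0,-1],[0,0,0,0,0,0,-1],[0,0,0,0,0,0,-1],[0,0,0,0,0,0,-1],[0,0,0,0,0,0,-1],[0,0,0,0,0,0,-1],[0,0,0,0,0,0,-1]]'; python3 -m creep '[[0,0,0.03,0,0,0,-1],[0,0,0.05,0,0,0,-1],[-0.03,0,0.06,0,0,0,-1],[-0.03,0,0.06,0,0,0,-1],[-0.03,-0.06,0.06,0,0,0,-1],[-0.03,-0.07,0.05,0,0,0,-1],[0,-0.07,0,0,0,0,-1],[0,-0.07,0,0,0,0,-1]]'; python3 -m creep '[[0,-0.07,0,0,0,0,-1],[0,-0.07,0,0,0,0,-1],[0,-0.07,0,0,0,0,-1],[0,-0.07,0,0,0,0,-1],[0,-0.07,0,0,0,0,-1],[0,-0.07,0,0,0,0,-1],[0,0,0,0,0,0,-1],[0,0,0,0,0,0,-1]]'
python3 - <<'E'
from h import *
t=viewer.get_image("top"); s=viewer.get_image("side"); cv2.imwrite("pics/t2.png",t[:,:,::-1]);cv2.imwrite("pics/side2.png",s[:,:,::-1])
a=cv2.resize(t[100:280,200:420,::-1],(440,360),interpolation=2); b=cv2.resize(s[95:235,225:320,::-1],(244,360),interpolation=2)
cv2.imwrite("pics/f.png",np.hstack([a,b])); print(ctrl.get_state()["ft_force"])
E
```

```text
time: 16.82
tcp_pos: [0.5013, 0.0549, 0.1419]
eef_rot: [-0.667, 0.745, -0.0, 0.0]
ft_force: [-1.6, 0.5, 6.8]
grip_width: 0.001
time: 17.48
tcp_pos: [0.4432, -0.0762, 0.2938]
eef_rot: [-0.668, 0.744, -0.002, 0.0]
ft_force: [1.5, -0.1, 0.0]
grip_width: -0.006
time: 18.15
tcp_pos: [0.4423, -0.2869, 0.2908]
eef_rot: [-0.666, 0.746, 0.001, -0.0]
ft_force: [0.1, 2.1, -0.1]
grip_width: -0.002
[-0.16893079  0.19491847  0.0709703 ]
```

View pics/f.png

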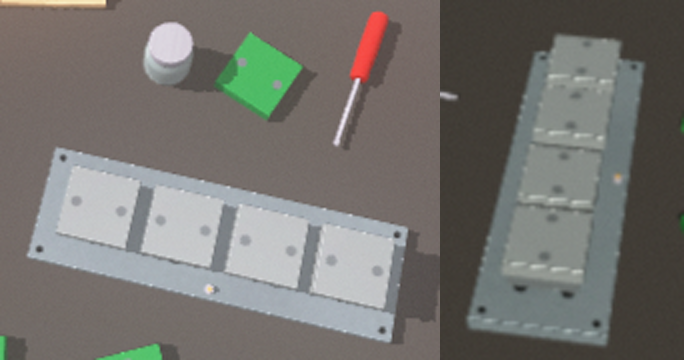

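At its edge, lid_2 gave 6.8 N at TCP z 0.1419, so contact is about 5 mm lower than before and firm. In the last picture all four lids lie level in their places. lid_2, second from the left at about (182,226) in the crop, sits visibly lower in the side view. The jar and screwdriver are undisturbed, and the arm is clear.

```bash
python3 -c "
from bench import ctrl
print(ctrl.close_job())"
```

```text
the job is handed in; nothing more can be done
None
```

The loose lid was lid_2. I found it by light edge presses, pushed it home at its middle, moved the arm clear and handed the job in at about 18 s.

- **Testing:** lid_4 and lid_3 stood firm at about 5 N within 1 mm. lid_2 tipped about 3 mm at around 1 N before meeting its rim. I didn't test lid_1, because only one lid is loose and lid_2 was it.
- **Seating:** pressed at its middle, lid_2 slid in at a steady 13.9 N. The force then rose to 20.5 N once it was on its rim. The 20 N limit is for lids standing above 70.8 mm, and I estimate lid_2 was at about 67 mm by then.
- **Last checks:** a light press at the -x edge of lid_2 was firm, 6.8 N with contact about 5 mm lower than before, and it no longer rocks. In the final pictures all the lids are in place, the jar and screwdriver have not moved, and the force on the tool is near zero. The offcut is outside the last crop, but the arm never went near it.
- **Doubtful reading:** while coming down for that press I read 1.2 N just above the expected contact height. The next readings fitted a seated lid, so I put it down to motion or noise.

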